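# Open the edge guard and drop the withdrawn book into the discard bin

## Task

Send the small withdrawn book that lies flat in front of the edge guard down into the discard bin below the desk's far edge. First open the guard: pull its spring knob up, swing the arm round until the pin snaps down into the open slot and locks the arm there, and let go; then slide the book along the desk and over the edge so that it drops into the bin. Do not lift the book, leave the guard locked open, and leave everything else on the desk where it is.

Things in the scene. Friction and masses are not known exactly. Their poses are not given: they have to be found in the camera images.
- guard: Fixed edge guard near the desk's far edge (world x = 0.68 m); its place varies. Origin: the vertical pivot of its arm, at desk level. z up, +x out over the edge, -y across the passage where books leave. A dark base plate 8 mm thick spans x -115 to 20, y -40 to 120 mm. The hub on the pivot is 40 mm high. The passage lies between the hub and a green cheek 38 mm high at x -60 to 40, y -325 to -305 mm.
- track (a point): Middle of the closed slot (below the knob at the start), on top of the guard's raised steel curved track, 18 mm above the desk. The track, 26 mm wide, runs at 90 mm radius about the pivot and has two slots 15.6 mm wide for the pin: this closed one at arm angle 0 and the open one, clamped anew each time somewhere between 1.30 and 1.60 rad: find it by feel.
- passage (a point): Point at desk level in the middle of the passage, under the middle of the closed arm: 165 mm from the pivot along the guard's -y. Axes as the guard's: slide the book along +x here.
- gate (a joint): Guard arm angle, rad: 0 closed (along the guard's -y, 302 mm long, 14 to 36 mm above the desk), growing anticlockwise from above as it swings out over the edge; end stop 1.70. At angle a the knob, on the arm's tail, is at (-90 sin a, 90 cos a) mm in the guard's frame: it comes towards the robot. With the pin in a slot the arm is blocked both ways (3 mm of play either side at the knob).
- plunger (a joint): Height of the spring knob, m: 0 fully down (pin in a slot), 0.0095 with the pin riding on the track (knob let go between slots), 0.018 fully pulled. Above 0.011 the pin is clear. The spring pulls down with 6 N at 0, 9.6 N at 0.018. With the pin riding, a sideways push of about 3 N on the knob moves the arm, until the pin drops into a slot and stops it.
- knob (a point): Centre of the black round knob, 26 mm across and 30 mm high, on an upright stem at the tail of the guard arm, 90 mm from the pivot; 57 mm above the desk when fully down, with a 10 mm gap below it to the arm, whose top is 32 mm above the desk. It turns with the arm.
- book_mid (a point): Centre of the withdrawn book: a small dark hardback lying flat, 100 mm (x) by 150 mm (y) by 24 mm thick, 0.25 to 0.45 kg; too wide to be picked up. z up. It lies loose on the desk between the robot and the closed arm.
- bin_rim (a point): Middle of the near wall's top (outer face) of the open grey discard bin on a wheeled frame below the desk's far edge, fixed, in line with the passage: outside 340 mm (x) by 420 mm (y) by 155 mm high, 6 mm walls. The rim is 50 mm below the desk top, this point just under the desk's edge; +x points from it across the bin, away from the desk; z up. Two withdrawn books lie flat on its floor.
- stamp_mid (a point): Wooden hand stamp standing upright, 36 mm across, 78 mm high, beside the passage; centre half-way up. Leave alone.
- inkpad_mid (a point): Dark flat ink pad tin 70 by 110 by 18 mm, to the left of the book; centre. Leave alone.
- bookend_mid (a point): L-shaped sheet-metal bookend, foot 120 by 100 mm, 153 mm tall; point 30 mm above the middle of its foot. Leave alone.
- mug_mid (a point): White mug 80 mm across, 95 mm high; centre. Leave alone.
- volume_a_mid (a point): Large hardback 180 by 250 by 40 mm lying flat under another at the left; centre. Leave alone.
- volume_b_mid (a point): Hardback 150 by 220 by 28 mm lying on the large one; centre. Leave alone.
- tape_mid (a point): Tape dispenser 60 by 150 by 82 mm; point 20 mm above the middle of its foot. Leave alone.

How it is judged:
By the outcome, as a careful person would: the job done as asked, in the order asked, and still so for the second after the job is handed in, with the robot touching nothing.
It also fails if it takes over 62 s, if anything falls off the work surface, if the arm or the gripper's body presses on something with over 40 N, if the wrist force passes 120 N, or if a joint passes its speed limit or range.

## Robot

A 6-joint arm with a two-finger parallel gripper is mounted at the origin on the work surface. World frame = base frame: x ahead of the robot, y to its left, z up, the work surface at z = 0. Lengths are in mm, angles in rad, forces in N, time in s.
With the tool pointing down it reaches from about 275 to 1000 mm from the base axis. Payload 8.4 kg.
Tool frame: the origin (TCP) lies midway between the tips of the shut fingers; the grasp point (between the pads) lies 19 mm behind it (robot.hold_point_z is the distance from the TCP to the grasp point, in mm); z points along the fingers, y is the line along which they close (so a half turn about z gives the same grasp; the last joint's range is limited). The gripper opens to 85 mm and grips with 20 to 120 N. Pads are 22 mm wide; open, the fingers measure 114 mm over their backs; the gripper's body (76 mm by 85 mm) begins 54 mm behind the grasp point. The pads swing forward as they close: fully open they stand 13 mm farther back than shut.
Start: joints at [-0.002, 0.353, 1.633, -0, 1.155, -0.002], TCP at [625.002, -0, 231.281] pointing down, gripper open.
Joint ranges: [-2.63, 2.63], [-0.92, 2.1], [0.06, 2.66], [-1.3, 4.44], [0, 2.69], [-3.02, 3.02]. Speed limits (rad/s): [2.22, 2.22, 2.79, 3.14, 3.14, 3.14].

## Interface

Orientations are given as a unit quaternion [w, x, y, z].
In Python, from bench import robot gives the robot as it stands.
- The arm moves only by the tool play_rows, never from a script. Its argument "increments" is a list of rows, each an object with "linear": the shift along the world's x, y, z in m, a list of three; "yaw": the turn about the world's z in rad. In form: [{"linear": [tx, ty, tz], "yaw": yaw}, ...]. A call has exactly 5 rows; each row is the pose to reach, as a shift and turn from the pose commanded when the call began; what a row does not reach only later rows make up. A row lasts 1/10 s, in which the tool goes at most 50 mm and 8.59 degrees, less where a joint would pass 70% of its speed; a pose out of reach is approached as far as the arm can. A call with a gripper value outside its range is refused whole. "grip" is the closure, from 0 (fully open) to 1 (shut), set as the call begins (left out, the last holds). The fingers move at their own pace and stop on an object; "squeeze" is the grip in N (left out, the last holds). Time passes only in rows, so rows that repeat a pose let the fingers close, or fill a call up. It gives the time, the measured TCP pose, the force, the opening and the grip force at its end, in the units of the state.
- robot.get_obs(): the state, without advancing time (a new reading comes with each control period).
- robot.get_image(name): name is "scene" or "side" or "wrist"; returns the picture (384x512x3 uint8, red, green, blue); there is no depth.
- robot.camera_model(name): a dict with "vertical_fov" (degrees; the focal length in pixels is half the picture's height over the tangent of half this angle, whatever the lens; pixels are square), "cx", "cy" (the principal point, pixels), "D" ([k1, k2, p1, p2, k3] as OpenCV has them; the pictures are not rectified), "camera_from_world" (4x4, takes a point from world to camera coordinates). Camera axes: x right, y up, looking along -z (the intrinsics and any distortion apply to the point x, -y, -z); pixel columns grow to the right and rows downward; lengths in mm; the calibration is good to about 2 mm. A picture is of the moment at which its call begins: read the wrist's pose just before it. camera_model takes no time and is no camera call; for the wrist camera it gives the pose at the moment of the call.
- robot.close_job(): hands the job in; it is judged then, once.
Trained networks look in the newest picture that a camera, given by its name, has taken for a name from the list of things; names that differ only in an ending like _2 or _b are one class to them, and where a whole thing is asked for, a point or a joint stands for the part that bears it (a point fixed in the world has none). Each returns a list of dicts, best first, with "confidence" (0 to 1); they miss things now and then, are a little off and sometimes report something else, mostly with a low value. They report only what shows in the picture. A call takes as long as a camera call.
- robot.recognise(camera, target): "box" ([left, top, right, bottom] in pixels, round what is visible of it).
- robot.spot_point(camera, target): "point" ([column, row] in pixels: a listed point, or the origin of a listed thing).
The state is a dict: "clock": time; "q": joint angles; "dq": joint speeds; "effort": joint torques, N m; "position": TCP position; "ee_rot": TCP orientation; "contact_force": force on the tool from outside, world axes, zero at the start; "moment": the same for the moment, N m; "finger_gap": opening from 0.0 (shut) to 1.0 (fully open); "finger_force": force on a finger pad.
Only numpy, scipy, OpenCV 4.12 (cv2) and the standard library are available. Lean on these libraries where they do the work, as an engineer would, in place of code of your own. Each camera call takes 0.05 s, during which the arm holds its last target. There are 200 camera calls.

## Working session

There is one attempt and no reset: what is moved stays moved. The work goes in short steps, Python scripts to look and compute and a tool call to move; the robot and the scene stay as the last step left them, time stands still between calls to the robot, and variables do not carry over. Pictures are saved under pics/ and viewed, at most 10 in all, crops included, and the job is handed in when it is done.

Besides the shell and the picture viewer there is one more tool, called after "Emit:" as name([rows], argument=value, ...), one row to a line, values as JSON. play_rows: Moves the arm, as the interface text tells. Its arguments: {"type":"object","properties":{"increments":{"type":"array"},"grip":{"type":"number"},"squeeze":{"type":"number"}},"required":["increments"]}

```bash
mkdir -p pics; cat > h.py <<'E'
import numpy as np, cv2
from bench import robot
def cam(n):
    m=robot.camera_model(n); f=192/np.tan(np.radians(m["vertical_fov"])/2)
    return np.array([[f,0,m["cx"]],[0,f,m["cy"]],[0,0,1]]),np.array(m["D"],float),np.array(m["camera_from_world"],float)
def ray(n,px):
    K,D,T=cam(n); u=cv2.undistortPoints(np.array([[px]],float),K,D)[0,0]
    d=np.array([u[0],-u[1],-1.]); R=T[:3,:3]; return -R.T@T[:3,3],R.T@d
def onz(n,px,z):
    c,d=ray(n,px); return c+d*(z-c[2])/d[2]
def tri(obs):
    A=np.zeros((3,3));b=np.zeros(3)
    for n,px in obs:
        c,d=ray(n,px); d=d/np.linalg.norm(d); P=np.eye(3)-np.outer(d,d); A+=P;b+=P@c
    return np.linalg.solve(A,b)
def proj(n,p):
    K,D,T=cam(n); q=T[:3,:3]@np.array(p,float)+T[:3,3]
    return cv2.projectPoints(np.array([[q[0],-q[1],-q[2]]]),np.zeros(3),np.zeros(3),K,D)[0][0,0]
def shot(n,f=None):
    im=robot.get_image(n); 
    if f: cv2.imwrite("pics/"+f,im[:,:,::-1])
    return im
E
python3 - <<'E'
from h import *
np.set_printoptions(precision=1,suppress=True)
ims=[shot(n) for n in("scene","side")]
cv2.imwrite("pics/a.png",cv2.resize(np.hstack(ims),(800,300))[:,:,::-1])
w=shot("wrist","w0.png")
Z=dict(guard=0,track=18,passage=0,knob=57,book_mid=12,bin_rim=-50,stamp_mid=39,inkpad_mid=9)
for t,z in Z.items():
    o=[]
    for n in("scene","side","wrist"):
        r=robot.spot_point(n,t)
        if r: 
            px=r[0]["point"]; print(t,n,np.array(px),round(r[0]["confidence"],2),onz(n,px,z)); o.append((n,px))
    if len(o)>1: print("   tri",tri(o))
print(robot.get_obs()["ee_rot"],robot.get_obs()["clock"])
E
```

```text
guard scene [307.  240.1] 0.67 [625.5 107.6   0. ]
guard side [254.7 160.8] 0.64 [619.8 113.2   0. ]
guard wrist [247.5  44.9] 0.74 [621.8 121.8   0. ]
   tri [621.6 115.4  -2.7]
track scene [346.3 234.9] 0.78 [627.5 209.6  18. ]
track side [240.9 146.7] 0.66 [615.3 188.6  18. ]
   tri [623.4 208.2   9.2]
passage scene [251.6 240.6] 0.93 [623.8 -38.    0. ]
passage side [281.6 183.8] 0.86 [615.3 -36.1   0. ]
   tri [618.2 -36.   -3.3]
knob scene [316.5 193.9] 0.75 [502.9 143.4  57. ]
knob side [239.5 132.2] 0.46 [628.7 215.5  57. ]
   tri [575.5 128.8 114.5]
book_mid scene [247.9 206.5] 0.97 [498.9 -46.4  12. ]
book_mid side [252.5 195.8] 0.88 [503.9 -44.8  12. ]
book_mid wrist [141.9 206.2] 0.83 [497.2 -54.   12. ]
   tri [500.8 -49.1  16.3]
bin_rim scene [251.3 261.4] 0.95 [651.4 -39.6 -50. ]
stamp_mid scene [169.3 205.9] 0.72 [ 523.7 -262.4   39. ]
stamp_mid side [310.6 230. ] 0.89 [ 527.  -263.8   39. ]
stamp_mid wrist [174.9 360.8] 0.91 [ 525.2 -262.7   39. ]
   tri [ 525.7 -262.9   39.6]
inkpad_mid scene [316.7 195.6] 0.95 [450.7 154.7   9. ]
inkpad_mid side [197.3 171.5] 0.57 [432.8 157.7   9. ]
inkpad_mid wrist [59.6  9.5] 0.67 [431.2 158.1   9. ]
   tri [433.7 159.    3.6]
[-0.   0.7  0.7 -0. ] 1.35
```

View pics/a.png

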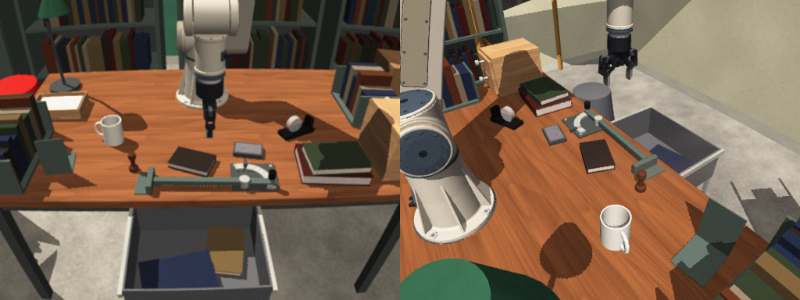

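View pics/w0.png

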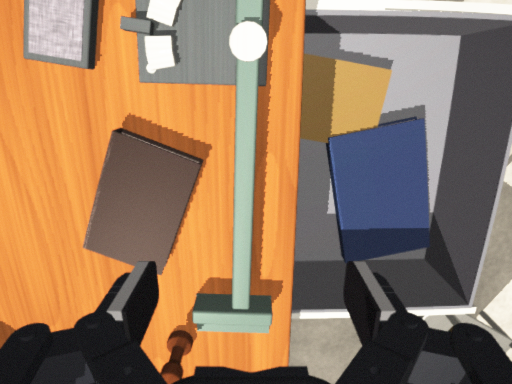

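The scene and side views show the guard with its arm closed, the book in front of the arm and the bin below the edge. In the wrist view the hub is at (248,41), the cheek at (233,312) and the book at (142,200), rotated by about 20°. The knob lies above the picture, so I'm moving over it.

Emit:
play_rows([
  {"linear":[-0.01,0.04,0],"yaw":0},
  {"linear":[-0.02,0.08,0],"yaw":0},
  {"linear":[-0.025,0.115,0],"yaw":0},
  {"linear":[-0.025,0.12,0],"yaw":0},
  {"linear":[-0.025,0.12,0],"yaw":0},
], grip=0.3, squeeze=40)

```text
clock: 1.85
position: [600.0, 121.0, 231.4]
ee_rot: [0.0, 0.706, 0.708, 0.0]
contact_force: [0.4, -0.8, -0.3]
finger_gap: 0.699
finger_force: 0.0
```

```bash
python3 - <<'E'
from h import *
np.set_printoptions(precision=1,suppress=True)
print(robot.get_obs()["position"])
w=shot("wrist","w1.png")
for t,z in dict(guard=0,track=18,passage=0,knob=57,book_mid=12).items():
    for r in robot.spot_point("wrist",t)[:2]:
        print(t,np.array(r["point"]),round(r["confidence"],2),onz("wrist",r["point"],z))
for p in [(623,207,57),(623,207,18),(622,117,40)]: print(p,proj("wrist",p),proj("side",p),proj("scene",p))
s=robot.get_image("side"); cv2.imwrite("pics/s1.png",cv2.resize(s[90:220,180:350],None,fx=4,fy=4)[:,:,::-1])
E
```

```text
[600.  121.  231.4]
guard [270.2 158.3] 0.84 [623.1 119.9   0. ]
track [272.8  75.5] 0.73 [623.2 209.8  18. ]
track [ 96.6 126.8] 0.5 [434.3 158.8  18. ]
passage [263.8 284. ] 0.72 [617.9 -49.6   0. ]
knob [277.   73.2] 0.58 [624.6 210.8  57. ]
(623, 207, 57) [275.1  77.7] [239.4 133.7] [346.9 222.7]
(623, 207, 18) [272.5  78.3] [239.9 143.7] [345.  233.7]
(622, 117, 40) [271.2 169. ] [254.4 149.7] [311.6 228. ]
```

View pics/w1.png

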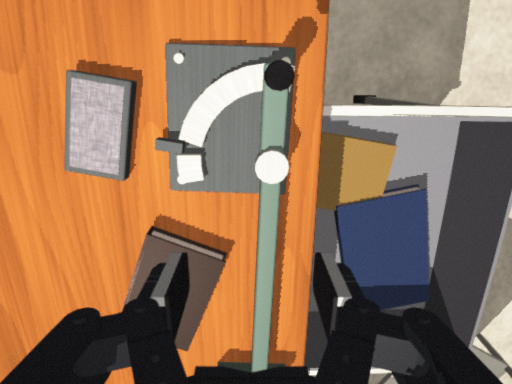

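View pics/s1.png

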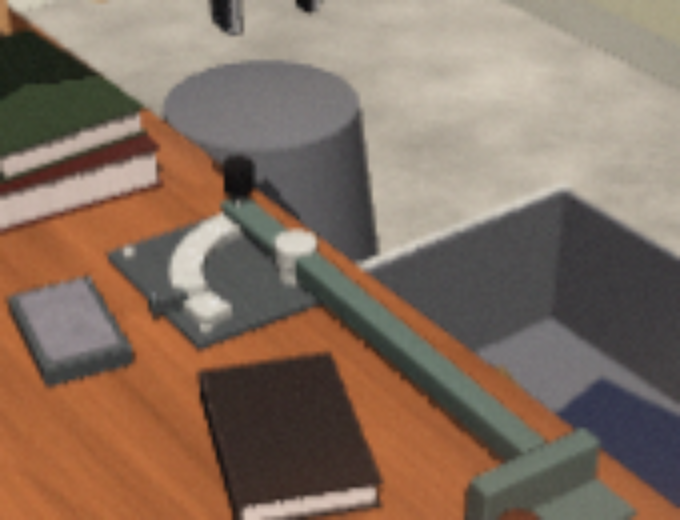

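In the wrist view the knob is at (279,74), the hub top at (271,168) and the open slot (the gap in the track) at about (189,149). The side crop agrees. I'll compute the guard frame from these.

```bash
python3 - <<'E'
from h import *
np.set_printoptions(precision=1,suppress=True)
k=onz("wrist",(279,74.5),72);h=onz("wrist",(271.5,167.5),40);s=onz("wrist",(189.5,149.5),18)
ks=180+239/4,90+177/4
kt=tri([("wrist",(279,74.5)),("side",ks)])
print(k,h,s,kt)
psi=np.arctan2(-(k-h)[0],(k-h)[1]);v=s-h
print("r",np.hypot(*(k-h)[:2]),"psi",psi,"slot r",np.hypot(*v[:2]),"ang",np.arctan2(-v[0],v[1])-psi)
print("arm far", onz("wrist",(260,367),36))
for p in [(185,30+45),(167,44),(295,48),(290,192),(173,189)]: print(p,onz("wrist",p,8))
for p in [(154,230),(226,253)]: print(p,onz("wrist",p,24))
E
```

```text
[625.2 209.5  72. ] [622.2 118.8  40. ] [533.9 133.6  18. ] [626.5 210.2  52.3]
r 90.81909369354094 psi -0.03291936587886755 slot r 89.52797536086263 ang 1.4378907103630498
arm far [ 612.9 -156.6   36. ]
(185, 75) [531.7 210.9   8. ]
(167, 44) [514.8 241.6   8. ]
(295, 48) [646.2 237.2   8. ]
(290, 192) [646.4  81.4   8. ]
(173, 189) [510.   85.2   8. ]
(154, 230) [487.6  40.1  24. ]
(226, 253) [571.1  10.1  24. ]
```

Emit:
play_rows([
  {"linear":[0.012,0.044,0],"yaw":0},
  {"linear":[0.0255,0.088,-0.02],"yaw":-0.033},
  {"linear":[0.0255,0.0885,-0.06],"yaw":-0.033},
  {"linear":[0.0255,0.0885,-0.1],"yaw":-0.033},
  {"linear":[0.0255,0.0885,-0.11],"yaw":-0.033},
])

```text
clock: 2.7
position: [622.8, 207.4, 116.7]
ee_rot: [-0.002, 0.719, 0.695, -0.003]
contact_force: [-0.3, 0.1, -1.2]
finger_gap: 0.697
finger_force: 0.0
```

```bash
python3 - <<'E'
from h import *
np.set_printoptions(precision=1,suppress=True)
print(robot.get_obs()["position"])
w=shot("wrist","w2.png")
print(proj("wrist",(625.5,209.5,72)),proj("wrist",(622,119,40)))
E
```

```text
[622.8 207.4 116.7]
[253.6 220.9] [252.6 308.5]
```

View pics/w2.png

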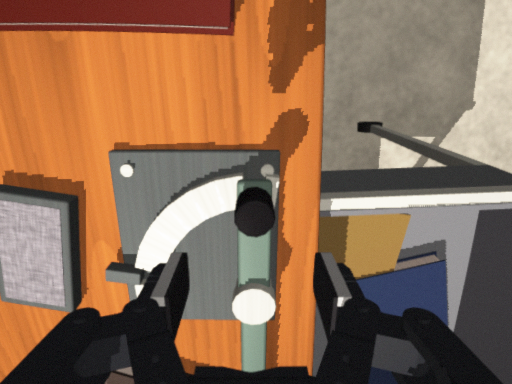

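The knob top is at (255,211) and the hub top at (254,303), a few mm from the prediction. I'm remeasuring both.

```bash
python3 - <<'E'
from h import *
np.set_printoptions(precision=1,suppress=True)
print(robot.get_obs()["position"],robot.get_obs()["contact_force"])
w=shot("wrist")
g=w.astype(int).sum(2)
m=(g[180:245,225:290]<60).astype(np.uint8); n,l,st,c=cv2.connectedComponentsWithStats(m); 
for i in range(1,n):
    if st[i,4]>150: print(st[i]+[225,180,0,0,0],c[i]+[225,180])
print("knob/hub",onz("wrist",(255,208.5),72),onz("wrist",(254,302.5),40))
E
```

```text
[623.3 207.4 117.4] [-0.6 -0.8 -0.4]
[235 187  38  26 413] [253.4 196.6]
knob/hub [628.1 217.1  72. ] [624.8 123.4  40. ]
```

Emit:
play_rows([
  {"linear":[0,0,0],"yaw":0},
  {"linear":[0,0,0],"yaw":0},
  {"linear":[0,0,0],"yaw":0},
  {"linear":[0,0,0],"yaw":0},
  {"linear":[0,0,0],"yaw":0},
])

```text
clock: 3.3
position: [625.8, 208.5, 122.0]
ee_rot: [0.0, 0.719, 0.695, 0.0]
contact_force: [0.2, 1.2, 0.2]
finger_gap: 0.7
finger_force: 0.0
```

```bash
python3 - <<'E'
from h import *
np.set_printoptions(precision=1,suppress=True)
print(robot.get_obs()["position"],robot.get_obs()["ee_rot"])
w=shot("wrist")
for t,z in dict(guard=0,track=18,knob=57).items():
    for r in robot.spot_point("wrist",t)[:1]:
        print(t,np.array(r["point"]),round(r["confidence"],2),onz("wrist",r["point"],z))
print(proj("wrist",(625.5,209.5,72)),proj("wrist",(622,119,40)))
c=w[170:330,200:310]; cv2.imwrite("pics/c.png",cv2.resize(c,None,fx=3.6,fy=3.6)[:,:,::-1])
E
```

```text
[625.8 208.5 122. ] [0.  0.7 0.7 0. ]
guard [250.2 275.8] 0.77 [623.  122.9   0. ]
track [248.7 193.4] 0.79 [624.6 209.4  18. ]
knob [246. 210.] 0.95 [623.1 210.7  57. ]
[249.6 220.3] [249.2 306.9]
```

View pics/c.png

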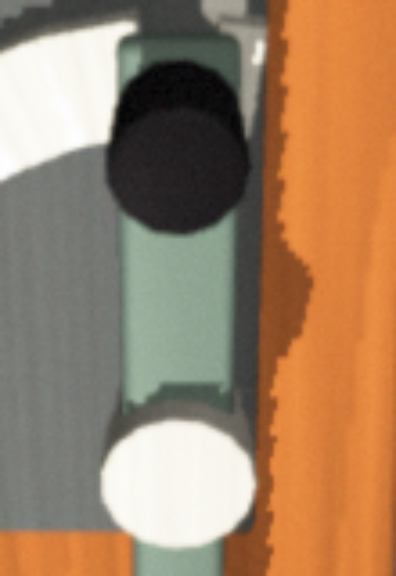

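The crop puts the knob top at (249,216) and the hub top at (249,303). That gives the knob at about (625.3, 212) and the pivot at about (622, 122). Next I descend and grip.

Emit:
play_rows([
  {"linear":[0,0.003,-0.02],"yaw":0},
  {"linear":[0,0.003,-0.045],"yaw":0},
  {"linear":[0,0.003,-0.068],"yaw":0},
  {"linear":[0,0.003,-0.08],"yaw":0},
  {"linear":[0,0.003,-0.08],"yaw":0},
])

```text
clock: 4.0
position: [624.3, 211.1, 39.5]
ee_rot: [-0.001, 0.719, 0.695, -0.001]
contact_force: [0.7, 0.4, 0.5]
finger_gap: 0.7
finger_force: 0.0
```

Emit:
play_rows([
  {"linear":[0,0,0],"yaw":0},
  {"linear":[0,0,0],"yaw":0},
  {"linear":[0,0,0],"yaw":0},
  {"linear":[0,0,0],"yaw":0},
  {"linear":[0,0,0],"yaw":0},
], grip=1, squeeze=40)

```text
clock: 4.5
position: [624.8, 211.8, 42.8]
ee_rot: [-0.0, 0.719, 0.695, -0.0]
contact_force: [-6.2, 0.7, 6.7]
finger_gap: 0.293
finger_force: 39.2
```

Emit:
play_rows([
  {"linear":[0,0,0.005],"yaw":0},
  {"linear":[0,0,0.01],"yaw":0},
  {"linear":[0,0,0.015],"yaw":0},
  {"linear":[0,0,0.015],"yaw":0},
  {"linear":[0,0,0.015],"yaw":0},
])

```text
clock: 5.0
position: [624.7, 211.7, 56.2]
ee_rot: [-0.001, 0.719, 0.695, -0.0]
contact_force: [-2.5, 3.8, -9.2]
finger_gap: 0.295
finger_force: 39.8
```

Emit:
play_rows([
  {"linear":[-0.009,-0.0002,0],"yaw":0.1},
  {"linear":[-0.0179,-0.0012,0],"yaw":0.2},
  {"linear":[-0.0267,-0.0031,0],"yaw":0.3},
  {"linear":[-0.0353,-0.0059,0],"yaw":0.4},
  {"linear":[-0.0435,-0.0096,0],"yaw":0.5},
])

```text
clock: 5.5
position: [581.2, 202.2, 56.2]
ee_rot: [-0.0, 0.523, 0.853, 0.0]
contact_force: [-1.0, 4.0, -9.8]
finger_gap: 0.286
finger_force: 40.1
```

Emit:
play_rows([
  {"linear":[-0.0078,-0.0044,0],"yaw":0.1},
  {"linear":[-0.0152,-0.0096,0],"yaw":0.2},
  {"linear":[-0.0219,-0.0156,0],"yaw":0.3},
  {"linear":[-0.0281,-0.0221,0],"yaw":0.4},
  {"linear":[-0.0336,-0.0293,0],"yaw":0.5},
])

```text
clock: 6.0
position: [547.2, 172.5, 56.1]
ee_rot: [-0.001, 0.295, 0.955, -0.0]
contact_force: [-3.1, 3.1, -9.6]
finger_gap: 0.29
finger_force: 40.2
```

Emit:
play_rows([
  {"linear":[-0.0025,-0.0038,0],"yaw":0.05},
  {"linear":[-0.0047,-0.0077,0],"yaw":0.1},
  {"linear":[-0.0068,-0.0117,0],"yaw":0.15},
  {"linear":[-0.0087,-0.0158,0],"yaw":0.2},
  {"linear":[-0.0087,-0.0158,0],"yaw":0.2},
])

```text
clock: 6.5
position: [538.3, 156.2, 56.0]
ee_rot: [-0.001, 0.2, 0.98, -0.001]
contact_force: [-5.1, 3.4, -8.9]
finger_gap: 0.29
finger_force: 40.2
```

Emit:
play_rows([
  {"linear":[0,0,-0.003],"yaw":0},
  {"linear":[0,0,-0.005],"yaw":0},
  {"linear":[0,0,-0.005],"yaw":0},
  {"linear":[0,0,-0.005],"yaw":0},
  {"linear":[0,0,-0.005],"yaw":0},
])

```text
clock: 7.0
position: [538.5, 156.6, 51.4]
ee_rot: [-0.001, 0.201, 0.98, -0.001]
contact_force: [-6.4, 2.2, -2.7]
finger_gap: 0.289
finger_force: 41.0
```

Emit:
play_rows([
  {"linear":[0,0,0],"yaw":0},
  {"linear":[0,0,0],"yaw":0},
  {"linear":[0,0,0],"yaw":0},
  {"linear":[0,0,0],"yaw":0},
  {"linear":[0,0,0],"yaw":0},
], grip=0.6)

```text
clock: 7.5
position: [540.1, 156.8, 51.5]
ee_rot: [0.0, 0.201, 0.98, 0.0]
contact_force: [-0.9, -0.3, -0.2]
finger_gap: 0.4
finger_force: 0.0
```

Emit:
play_rows([
  {"linear":[-0.0013,-0.0033,0],"yaw":0.04},
  {"linear":[-0.0026,-0.0067,0],"yaw":0.08},
  {"linear":[-0.0036,-0.0102,0],"yaw":0.12},
  {"linear":[-0.0046,-0.0136,0],"yaw":0.16},
  {"linear":[-0.0054,-0.0172,0],"yaw":0.2},
])

```text
clock: 8.0
position: [534.7, 140.1, 51.4]
ee_rot: [0.0, 0.101, 0.995, 0.0]
contact_force: [1.3, 2.1, -0.2]
finger_gap: 0.396
finger_force: 1.1
```

Emit:
play_rows([
  {"linear":[-0.0003,-0.0018,0],"yaw":0.02},
  {"linear":[-0.0007,-0.0035,0],"yaw":0.04},
  {"linear":[-0.0009,-0.0053,0],"yaw":0.06},
  {"linear":[-0.0012,-0.0071,0],"yaw":0.08},
  {"linear":[-0.0014,-0.0089,0],"yaw":0.1},
])

```text
clock: 8.5
position: [533.0, 130.6, 51.4]
ee_rot: [0.0, 0.051, 0.999, 0.0]
contact_force: [1.8, 1.5, 0.7]
finger_gap: 0.396
finger_force: 0.7
```

Emit:
play_rows([
  {"linear":[-0.0002,-0.0018,0],"yaw":0.02},
  {"linear":[-0.0003,-0.0036,0],"yaw":0.04},
  {"linear":[-0.0004,-0.0054,0],"yaw":0.06},
  {"linear":[-0.0004,-0.0054,0],"yaw":0.06},
  {"linear":[-0.0004,-0.0054,0],"yaw":0.06},
])

```text
clock: 9.0
position: [533.7, 128.3, 51.7]
ee_rot: [0.001, 0.022, 1.0, 0.002]
contact_force: [1.2, 21.5, -1.5]
finger_gap: 0.4
finger_force: 10.6
```

The arm stopped hard (21 N) at about 1.45 rad, which matches the slot seen in the image. Next I back off to centre, open and rise.

Emit:
play_rows([
  {"linear":[0,0.004,0],"yaw":0},
  {"linear":[0,0.0065,0],"yaw":0},
  {"linear":[0,0.0065,0],"yaw":0},
  {"linear":[0,0.0065,0],"yaw":0},
  {"linear":[0,0.0065,0.002],"yaw":0},
], grip=0.35)

```text
clock: 9.5
position: [532.2, 131.4, 53.1]
ee_rot: [-0.0, 0.022, 1.0, -0.0]
contact_force: [-0.5, -0.0, 0.3]
finger_gap: 0.648
finger_force: 0.0
```

Emit:
play_rows([
  {"linear":[0,0,0.02],"yaw":0},
  {"linear":[0,0,0.05],"yaw":0},
  {"linear":[0,0,0.09],"yaw":0},
  {"linear":[-0.02,-0.02,0.13],"yaw":0},
  {"linear":[-0.06,-0.06,0.14],"yaw":-0.1},
])

```text
clock: 10.0
position: [481.3, 77.7, 196.4]
ee_rot: [0.004, 0.071, 0.997, 0.001]
contact_force: [1.4, -1.1, 0.2]
finger_gap: 0.656
finger_force: 0.0
```

```bash
python3 - <<'E'
from h import *
np.set_printoptions(precision=1,suppress=True)
o=robot.get_obs();print(o["position"],o["q"],o["clock"])
s=robot.get_image("side");w=shot("wrist");c=robot.get_image("scene")
a=cv2.resize(s[100:250,170:350],(480,400));b=cv2.resize(c[150:280,150:400],(320,200));d=cv2.resize(w,(320,200))
cv2.imwrite("pics/d.png",np.hstack([a,np.vstack([b,d])])[:,:,::-1])
# expected knob z down / riding in side view
for z in(57,66.5): print(z,(proj("side",(533,132,z+15))-[170,100])*[480/180,400/150],(proj("side",(533,132,z-15))-[170,100])*[480/180,400/150])
for n in("side","scene","wrist"):
    for t,z in(("book_mid",12),("bin_rim",-50),("knob",57)):
        r=robot.spot_point(n,t)
        if r: print(t,n,np.array(r[0]["point"]),onz(n,r[0]["point"],z),round(r[0]["confidence"],2))
E
```

```text
[481.3  77.7 196.4] [ 0.2  0.2  2.   0.   1.  -1.3] 10.0
57 [154.1 127.4] [155.6 149.2]
66.5 [153.6 120.4] [155.1 142.4]
book_mid side [252.9 198.7] [497.6 -56.1  12. ] 0.88
bin_rim side [309.3 231.2] [ 586.8 -201.3  -50. ] 0.5
knob side [225.1 154.1] [519.  126.5  57. ] 0.51
book_mid scene [245.6 206.2] [497.5 -52.9  12. ] 0.62
bin_rim scene [250.8 255.4] [629.4 -40.6 -50. ] 0.68
knob scene [312.9 202.7] [540.6 128.7  57. ] 0.68
book_mid wrist [140.  210.2] [504.  -44.7  12. ] 0.76
knob wrist [327.2 234.4] [536.9 139.9  57. ] 0.88
```

View pics/d.png

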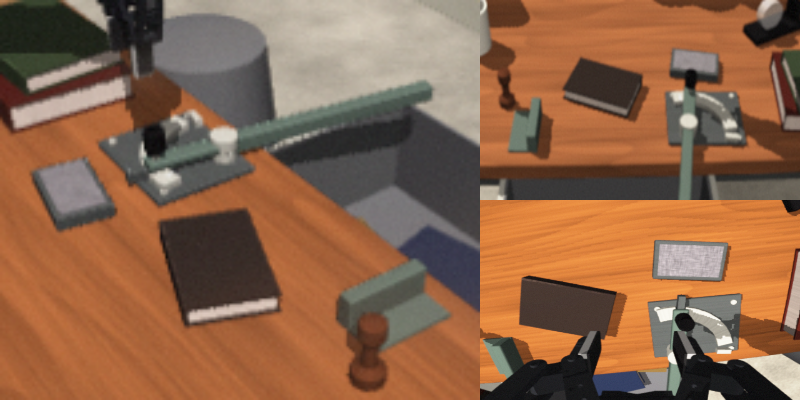

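The knob is down at the height expected for a seated pin, and the arm stands out over the bin next to the passage. The wrist inset shows the book's long axis yawed about -0.35 rad. I'll now go behind the book with the fingers open across y and push along +x.

Emit:
play_rows([
  {"linear":[-0.02,-0.03,0],"yaw":0.03},
  {"linear":[-0.045,-0.065,-0.01],"yaw":0.07},
  {"linear":[-0.07,-0.1,-0.04],"yaw":0.1},
  {"linear":[-0.083,-0.125,-0.07],"yaw":0.1},
  {"linear":[-0.083,-0.125,-0.08],"yaw":0.1},
], grip=0)

```text
clock: 11.1
position: [391.1, -49.6, 109.6]
ee_rot: [-0.002, 0.023, 1.0, 0.0]
contact_force: [-0.5, 0.8, -0.3]
finger_gap: 1.001
finger_force: 0.0
```

Emit:
play_rows([
  {"linear":[0,0,0],"yaw":0},
  {"linear":[0,0,0],"yaw":0},
  {"linear":[0,0,0],"yaw":0},
  {"linear":[0,0,0],"yaw":0},
  {"linear":[0,0,0],"yaw":0},
])

```text
clock: 11.6
position: [395.4, -47.6, 112.5]
ee_rot: [0.001, 0.021, 1.0, -0.0]
contact_force: [0.4, -0.3, -0.2]
finger_gap: 0.998
finger_force: 0.0
```

```bash
python3 - <<'E'
from h import *
np.set_printoptions(precision=3,suppress=True)
o=robot.get_obs();print(o["position"],o["ee_rot"],o["q"],o["clock"],o["finger_gap"])
s=robot.get_image("side")
# dark book top in the side view -> min-area box on the plane z=24
hsv=cv2.cvtColor(s,cv2.COLOR_RGB2HSV); m=(s.astype(int).sum(2)<170).astype(np.uint8)
m[:150]=0;m[:,:225]=0;m[240:]=0;m[:,300:]=0
n,l,st,c=cv2.connectedComponentsWithStats(m); i=1+np.argmax(st[1:,4]); ys,xs=np.where(l==i)
P=np.array([onz("side",(x,y),24)[:2] for x,y in zip(xs,ys)],np.float32); print(st[i],cv2.minAreaRect(P)); print(cv2.boxPoints(cv2.minAreaRect(P)))
E
```

```text
[395.375 -47.63  112.539] [ 0.001  0.021  1.    -0.   ] [-0.124  0.175  2.205  0.     0.76  -1.652] 11.6 0.9983055798958914
[ 225  150   50   72 1594] ((512.4444580078125, 23.912094116210938), (347.8193359375, 118.61988830566406), 68.03388977050781)
[[ 392.388 -115.187]
 [ 502.396 -159.558]
 [ 632.501  163.011]
 [ 522.492  207.382]]
```

Emit:
play_rows([
  {"linear":[-0.005,-0.002,-0.04],"yaw":0},
  {"linear":[-0.005,-0.002,-0.075],"yaw":0},
  {"linear":[-0.005,-0.002,-0.1],"yaw":0},
  {"linear":[-0.005,-0.002,-0.111],"yaw":0},
  {"linear":[-0.005,-0.002,-0.111],"yaw":0},
])

```text
clock: 12.15
position: [388.9, -49.8, 0.1]
ee_rot: [-0.001, 0.022, 1.0, 0.0]
contact_force: [0.2, 0.3, 0.8]
finger_gap: 1.004
finger_force: 0.0
```

Emit:
play_rows([
  {"linear":[0.008,0,0],"yaw":0},
  {"linear":[0.016,0,0],"yaw":0},
  {"linear":[0.026,0,0],"yaw":0},
  {"linear":[0.036,0,0],"yaw":0},
  {"linear":[0.046,0,0],"yaw":0},
])

```text
clock: 12.65
position: [436.8, -50.1, 1.4]
ee_rot: [0.0, 0.022, 1.0, -0.0]
contact_force: [-1.7, -0.4, 1.2]
finger_gap: 1.001
finger_force: 0.7
```

Emit:
play_rows([
  {"linear":[0.01,0,0],"yaw":0},
  {"linear":[0.02,0,0],"yaw":0},
  {"linear":[0.03,0,0],"yaw":0},
  {"linear":[0.04,0,0],"yaw":0},
  {"linear":[0.05,0,0],"yaw":0},
])

```text
clock: 13.15
position: [486.1, -49.9, 0.9]
ee_rot: [-0.0, 0.022, 1.0, 0.0]
contact_force: [-2.8, 0.1, 2.0]
finger_gap: 1.005
finger_force: 1.3
```

```bash
python3 - <<'E'
from h import *
np.set_printoptions(precision=1,suppress=True)
for n in("side","scene","wrist"):
    robot.get_image(n); r=robot.spot_point(n,"book_mid")
    if r: print(n,onz(n,r[0]["point"],12),round(r[0]["confidence"],2))
s=robot.get_image("side");w=robot.get_image("wrist")
cv2.imwrite("pics/e.png",np.hstack([cv2.resize(s[100:250,170:350],(400,330)),cv2.resize(w,(400,330))])[:,:,::-1])
E
```

```text
side [548.6 -42.3  12. ] 0.95
scene [572.4 -33.1  12. ] 0.6
wrist [551.4 -37.6  12. ] 0.75
```

View pics/e.png

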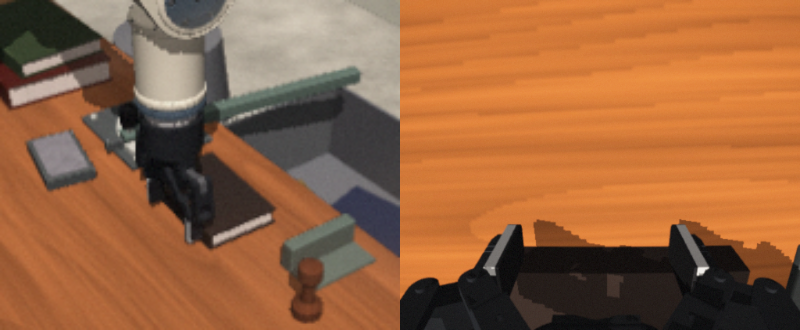

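The book is now square against both fingers, centre about (549,-40), with clearance on both sides of the passage. I keep pushing.

Emit:
play_rows([
  {"linear":[0.015,0,0],"yaw":0},
  {"linear":[0.03,0,0],"yaw":0},
  {"linear":[0.045,0,0],"yaw":0},
  {"linear":[0.06,0,0],"yaw":0},
  {"linear":[0.075,0,0],"yaw":0},
])

```text
clock: 14.05
position: [560.0, -50.0, 0.8]
ee_rot: [-0.001, 0.022, 1.0, 0.0]
contact_force: [-2.7, -0.2, 2.9]
finger_gap: 1.005
finger_force: 1.5
```

Emit:
play_rows([
  {"linear":[0.02,0,0],"yaw":0},
  {"linear":[0.04,0,0],"yaw":0},
  {"linear":[0.065,0,0],"yaw":0},
  {"linear":[0.09,0,0.002],"yaw":0},
  {"linear":[0.12,0,0.003],"yaw":0},
])

```text
clock: 14.55
position: [680.7, -50.0, 3.9]
ee_rot: [-0.001, 0.022, 1.0, 0.0]
contact_force: [-0.0, -0.4, -0.9]
finger_gap: 0.999
finger_force: 0.0
```

```bash
python3 - <<'E'
from h import *
np.set_printoptions(precision=1,suppress=True)
o=robot.get_obs();print(o["position"],o["contact_force"],o["clock"])
for n in("side","scene"):
    robot.get_image(n); r=robot.spot_point(n,"book_mid")
    for q in r[:3]: print(n,q["point"],onz(n,q["point"],12),onz(n,q["point"],-180),round(q["confidence"],2))
E
```

```text
[680.7 -50.    3.9] [-0.  -0.4 -0.9] 14.55
side [311.1, 189.8] [ 657.4 -120.4   12. ] [ 831.6   53.8 -180. ] 0.59
scene [242.1, 313.2] [865.5 -62.8  12. ] [ 723.1  -66.6 -180. ] 0.92
scene [429.0, 200.5] [484.8 485.   12. ] [ 253.2  609.7 -180. ] 0.75
```

Contact is lost and the book looks like it's in the bin. I'll rise clear and check.

Emit:
play_rows([
  {"linear":[0,0,0.04],"yaw":0},
  {"linear":[0,0,0.08],"yaw":0},
  {"linear":[-0.03,0,0.12],"yaw":0},
  {"linear":[-0.07,0,0.16],"yaw":0},
  {"linear":[-0.11,0,0.2],"yaw":0},
])

```text
clock: 15.25
position: [577.0, -49.9, 195.3]
ee_rot: [-0.001, 0.022, 1.0, 0.0]
contact_force: [0.2, -0.3, 1.1]
finger_gap: 1.001
finger_force: 0.0
```

Emit:
play_rows([
  {"linear":[-0.04,0,0.03],"yaw":0},
  {"linear":[-0.08,0,0.05],"yaw":0},
  {"linear":[-0.1,0,0.05],"yaw":0},
  {"linear":[-0.1,0,0.05],"yaw":0},
  {"linear":[-0.1,0,0.05],"yaw":0},
])

```text
clock: 15.75
position: [479.4, -50.0, 244.6]
ee_rot: [0.0, 0.022, 1.0, -0.0]
contact_force: [0.3, -0.2, 0.4]
finger_gap: 1.001
finger_force: 0.0
```

```bash
python3 - <<'E'
from h import *
s=robot.get_image("side");w=robot.get_image("scene");print(robot.get_obs()["clock"])
cv2.imwrite("pics/f.png",np.hstack([cv2.resize(s[80:260,170:370],(400,360)),cv2.resize(w[150:384,100:400],(400,360))])[:,:,::-1])
E
```

```text
15.85
```

View pics/f.png

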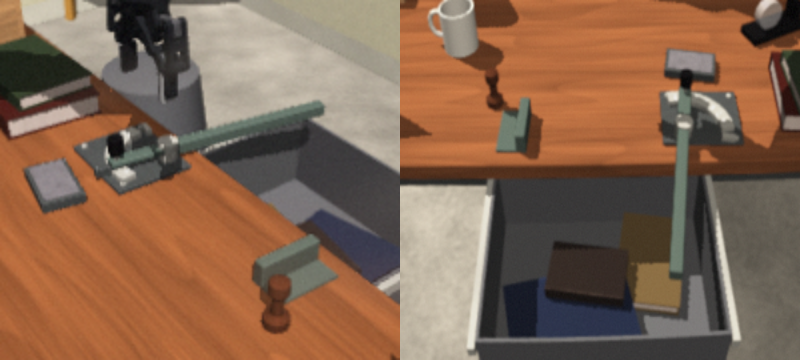

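The book lies in the bin, at (588,272) in the scene crop. The guard is open with its knob down, and nothing else has moved.

```bash
python3 -c "
from bench import robot
print(robot.close_job())"
```

```text
the job is handed in; nothing more can be done
None
```

The guard is locked open at about 1.45 rad, the book was slid over the edge into the bin, and the job was handed in at about 16 s; the final pictures show the other items where they were.

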